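Salt grinder over the opened egg

TASK

Turn the round condiment stand (it has a knob in the middle) until the glass salt grinder has come round to the front, on the side facing the robot, and the stand has clicked into its stop, then let go of the stand. Lift the grinder out, carry it across to the egg that has its top cut off, and finish while still holding it there: upright, motionless, centred about a finger's width above that egg, ready for salting. The grinder must never touch the egg, and everything else stays standing in its place, the other condiments on the stand.

Things in the scene. Friction and masses are not known exactly. Their poses are not given: they have to be found in the camera images.
- stand: Revolving condiment stand: round wooden platter 256 mm across, top 30 mm above the work surface, on a fixed plinth. Origin: on the turning axis at the work surface, z up; its -x is the front, roughly towards the robot. Six cork pads (62 mm across, 2 mm thick) lie 60 degrees apart, centres 88 mm from the axis. Grinder and 3 lower condiments stand on four; the front and rear pads start empty.
- platter (a joint): Turning angle of the platter, rad, 0 at the start, positive counter-clockwise from above. A ball catch clicks in every 60 degrees (0, +-1.047, +-2.094...), each time bringing a pad straight to the front. It pulls in from about 6 degrees off, takes about 0.15 N m to leave; between stops there is slight friction (0.02 N m). Stops at +-7 rad. The condiments ride along by friction.
- stand_grip (a point): Middle of the six-sided birch knob on the turning axis: 40 mm across its flats, 40 mm high (110 to 150 mm above the work surface), on a 12 mm post. With the stand clicked in, the flats face 30, 90 and 150 degrees (and opposite) from the stand's x axis, between the pads. This point's axes turn with the platter and match the stand's at joint value 0.
- salt_grinder: Glass salt grinder with a steel twist cap, upright, 130 mm high, the tallest thing standing on the platter's pads, 0.22 to 0.37 kg. Origin: centre of its underside, z up its axis. Steel foot 52 mm across (0 to 14 mm up), clear glass 48 mm across (to 86 mm), fluted steel cap 44 mm across from 91 to 130 mm, flat on top. The cap is stiff: it does not turn in handling. Grip cap or glass.
- egg_open: The opened boiled egg sitting in a white ceramic egg cup 50 mm across: the top of the egg is cut off flat, showing the white and the yolk. Total height 66 mm. Origin: centre of the cup's underside, z up. The egg sits fast in its cup; the cup stands loose on the work surface.
- egg_open_top (a point): Centre of the flat cut top of the opened egg (34 mm across), 66 mm above the work surface.
- egg_whole: An identical egg cup with a whole egg, round on top, 79 mm high in all. Not to be salted. Origin: centre of the cup's underside.
- egg_cooker: White egg cooker with a clear domed lid, 170 mm across, 168 mm high to the top of its knob. Origin: centre of its underside.
- mug: Mug, 82 mm across, 95 mm high, its handle on its +y side reaching about 35 mm out. Stands between the stand and the eggs. Origin: centre of its underside.
- timer: Red kitchen timer, 68 mm across, 60 mm high. Origin: centre of its underside.
- measuring_cup: Steel measuring cup, 72 mm across, 52 mm high, flat handle reaching 122 mm from its centre to its +y side. Origin: centre of its underside.
- sugar_bowl: White lidded sugar bowl on the stand, 58 mm across, 69 mm high. Origin: centre of its underside.
- cork_jar: Glass jar with a cork lid on the stand, 56 mm across, 75 mm high. Origin: centre of its underside.
- vinegar_bottle: Small green glass bottle with a black cap on the stand, 46 mm across, 93 mm high. Origin: centre of its underside.
Not all that is in view belongs to the job. Leave any purple look-alike of the measuring_cup alone.

How it is judged:
By the outcome, as a careful person would: the job done as asked, in the order asked, and still so for the second after the job is handed in, while the arm keeps its last pose, push and grip.
It also fails if it takes over 72 s, if anything falls off the work surface, if the arm or the gripper's body presses on something with over 40 N, if the wrist force passes 120 N, or if a joint passes its speed limit or range.

ROBOT

A 7-joint arm with a two-finger parallel gripper is mounted at the origin on the work surface. World frame = base frame: x ahead of the robot, y to its left, z up, the work surface at z = 0. Lengths are in mm, angles in rad, forces in N, time in s.
With the tool pointing down it reaches from about 425 to 950 mm from the base axis. Payload 16.7 kg.
Tool frame: the origin (TCP) lies on the centre line of the jaws, within the pads' length; the fingertips stand 25 mm ahead of it and the grasp point (between the pads) lies 6 mm ahead of it; x points along the fingers, z is the direction in which the jaws open and shut, and the axes are right-handed (so a half turn about x gives the same grasp; the last joint's range is limited). The gripper opens to 94 mm and grips with 3 to 60 N. Pads are 16 mm wide; open, the fingers measure 119 mm over their backs; the gripper's body (75 mm by 177 mm) begins 78 mm behind the grasp point.
Start: joints at [0.982, 0.426, 0.074, 1.606, -0.034, 1.111, -0.067], TCP at [287.352, -610.741, 230.467] pointing down, gripper open.
Joint ranges: [-2.85, 2.85], [-0.5, 2.14], [-1.23, 1.37], [0.21, 2.46], [-1.02, 4.16], [0.16, 2.05], [-2.73, 2.73]. Speed limits (rad/s): [1.89, 1.89, 2.39, 2.39, 3.01, 3.01, 3.01].

INTERFACE

Orientations are given as a unit quaternion [x, y, z, w].
In Python, from cell import bot gives the robot as it stands.
- The arm moves only by the tool servo_tool, never from a script. Its argument "increments" is text: rows parted by semicolons, each of 7 numbers parted by spaces: the shift along the world's x, y, z each as a share of 100 mm, from -1 to 1, then the turn, a rotation vector about the world's x, y, z each as a share of 45 degrees, from -1 to 1, then the opening, from -1 (shut) to 1 (fully open). In form: dx dy dz wx wy wz claw; .... A call has 1 to 20 rows; each row is the pose to reach, as a shift and turn from the pose commanded when the call began; what a row does not reach only later rows make up. A row lasts 1/8 s, in which the tool goes at most 62.5 mm and 10.7 degrees, less where a joint would pass 70% of its speed; a pose out of reach is approached as far as the arm can. A call with a number of a shift or a turn outside -1 to 1 is refused whole. A call with a gripper value outside its range is refused whole. The fingers move at their own pace and stop on an object; "force" is the grip in N (left out, the last holds). Time passes only in rows, so rows that repeat a pose let the fingers close. It gives the time, the measured TCP pose, the force and the opening at its end, in the units of the state.
- bot.get_state(): the state, without advancing time (a new reading comes with each control period).
- bot.camera(name): name is "side" or "top" or "wrist"; returns (picture, depth): 400x640x3 uint8, blue, green, red; 400x640 float32, mm along the optical axis (not along the pixel's ray), 0 where there is no reading.
- bot.camera_params(name): a dict with "fx", "fy", "cx", "cy" (pixels), "T" (4x4, takes a point from camera to world coordinates). Camera axes: x right, y down, z forward; pixel columns grow to the right and rows downward; lengths in mm; the calibration is good to about 2 mm. The wrist camera is an equidistant fisheye: a pixel r from the principal point sees the ray r / f radians off the axis. A picture is of the moment at which its call begins: read the wrist's pose just before it. camera_params takes no time and is no camera call; for the wrist camera it gives the pose at the moment of the call.
- bot.finish_job(): hands the job in, once; it reports no verdict.
The state is a dict: "time": time; "joint_pos": joint angles; "joint_velocities": joint speeds; "effort": joint torques, N m; "tcp_pos": TCP position; "eef_rot": TCP orientation; "contact_force": force on the tool from outside, world axes, zero at the start; "moment": the same for the moment, N m; "finger_gap": finger opening in mm.
Only numpy, scipy, OpenCV 4.12 (cv2) and the standard library are available. Lean on these libraries where they do the work, as an engineer would, in place of code of your own. Each camera call takes 0.05 s, during which the arm holds its last target.

## Working session

There is one attempt and no reset: what is moved stays moved. The work goes in short steps, Python scripts to look and compute and a tool call to move; the robot and the scene stay as the last step left them, time stands still between calls to the robot, and variables do not carry over. Pictures are saved under pics/ and viewed, and the job is handed in when it is done.

Besides the shell and the picture viewer there is one more tool, called after "Call:" as name(argument=value, ...), one argument or row to a line, values as JSON. servo_tool: Moves the arm, as the interface text tells. Shift numbers are shares of 100 mm and turn numbers shares of 45 degrees, none past 1 either way. Its arguments: {"type":"object","properties":{"increments":{"type":"string"},"force":{"type":"number"}},"required":["increments"]}

```bash
mkdir -p pics; ls; python3 - <<'E'
from cell import bot
import cv2,numpy as np
s=bot.get_state(); print({k:np.round(v,3).tolist() for k,v in s.items()})
for n in ["top","side"]:
    im,d=bot.camera(n); cv2.imwrite(f"pics/{n}0.png",im); np.save(f"pics/{n}0.npy",d)
    p=bot.camera_params(n); print(n,p["fx"],p["fy"],p["cx"],p["cy"],np.round(p["T"],3).tolist())
E
```

```text
pics
{'time': 0.0, 'joint_pos': [0.981, 0.427, 0.074, 1.607, -0.034, 1.111, -0.067], 'joint_velocities': [-0.001, 0.002, 0.001, -0.0, -0.002, 0.0, -0.0], 'effort': [0.001, -93.581, 3.667, -45.417, -0.049, 0.02, 0.0], 'tcp_pos': [287.195, -610.414, 229.776], 'eef_rot': [0.379, 0.597, -0.379, 0.597], 'contact_force': [-0.054, -0.296, 0.704], 'moment': [-0.052, -0.06, -0.014], 'finger_gap': 93.952}
top 427.69581033363625 427.69581033363625 326.02188432908594 198.12769054638034 [[0.017, -0.986, 0.163, 249.857], [-1.0, -0.016, 0.007, -4.325], [-0.004, -0.163, -0.987, 1272.727], [0.0, 0.0, 0.0, 1.0]]
side 484.49119680722237 484.49119680722237 317.3383831314074 197.18506033062226 [[-0.984, -0.115, 0.137, 266.47], [-0.179, 0.628, -0.757, 1151.575], [0.001, -0.77, -0.639, 1090.946], [0.0, 0.0, 0.0, 1.0]]
```

View pics/top0.png

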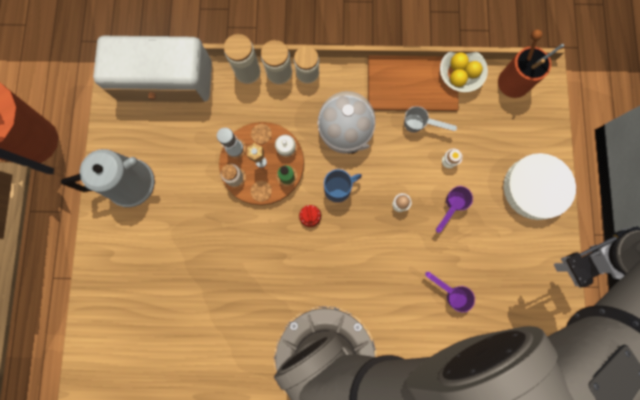

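View pics/side0.png

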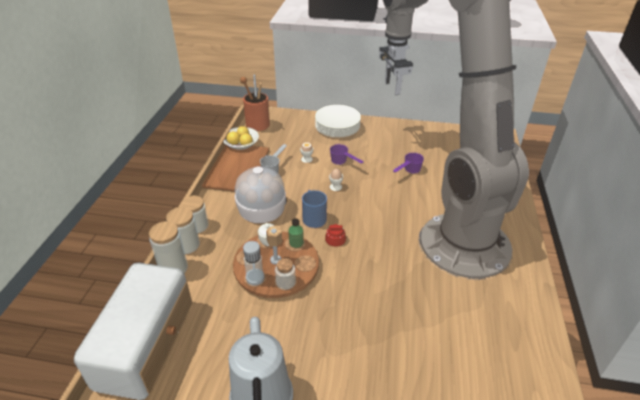

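```bash
cat > h.py <<'E'
import cv2,numpy as np
from cell import bot
def ray(n,u,v,z,P=None):
    p=P or bot.camera_params(n); T=np.array(p["T"])
    d=T[:3,:3]@np.array([(u-p["cx"])/p["fx"],(v-p["cy"])/p["fy"],1.]); o=T[:3,3]
    return (o+d*(z-o[2])/d[2])
def cloud(n,d,P=None):
    p=P or bot.camera_params(n); T=np.array(p["T"])
    v,u=np.mgrid[:d.shape[0],:d.shape[1]]
    c=np.stack([(u-p["cx"])/p["fx"]*d,(v-p["cy"])/p["fy"]*d,d],-1)
    w=c@T[:3,:3].T+T[:3,3]; w[d<=0]=np.nan; return w
E
python3 - <<'E'
from h import *
t=cv2.imread("pics/top0.png"); s=cv2.imread("pics/side0.png")
a=cv2.resize(t[115:215,200:360],None,fx=5,fy=5,interpolation=2)[:, :]
cv2.imwrite("pics/c1.png",a)
b=np.hstack([cv2.resize(t[140:220,380:480],(500,400),interpolation=2)[:, :400],cv2.resize(s[130:210,280:360],(400,400),interpolation=2)])
cv2.imwrite("pics/c2.png",b)
cv2.imwrite("pics/c3.png",cv2.resize(s[210:300,220:350],None,fx=6,fy=6,interpolation=2))
for n in["top","side"]:
    d=np.load(f"pics/{n}0.npy"); w=cloud(n,d); 
    for nm,(u,v) in dict(grtop=(227,133),knob=(255,152),platt=(262,190),eggo=(455,156),eggw=(402,202)).items() if n=="top" else dict(gr=(252,247),knob=(274,233),eggo=(306,146),eggw=(336,174)).items(): print(n,nm,np.round(w[v,u],1))
E
```

```text
top grtop [607.8 274.2 162.3]
top knob [559.6 198.5 149. ]
top platt [477.3 194.6  27.7]
top eggo [ 579.8 -368.4   64.7]
top eggw [ 440.  -210.7   77.2]
side gr [600.5 284.6 160.2]
side knob [559.  211.8 150.2]
side eggo [ 582.5 -354.4   66.8]
side eggw [ 443.8 -197.6   68.8]
```

View pics/c1.png

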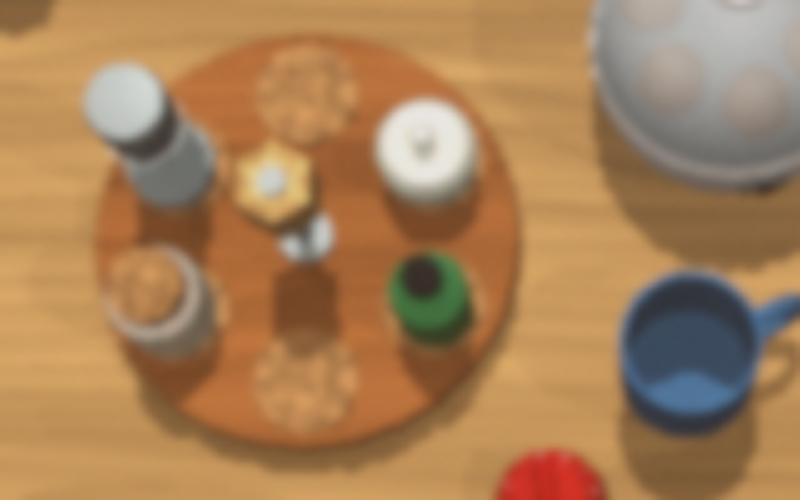

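View pics/c2.png

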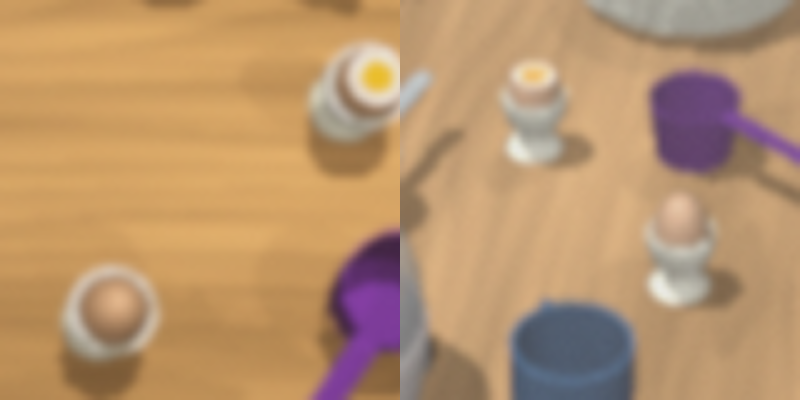

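View pics/c3.png

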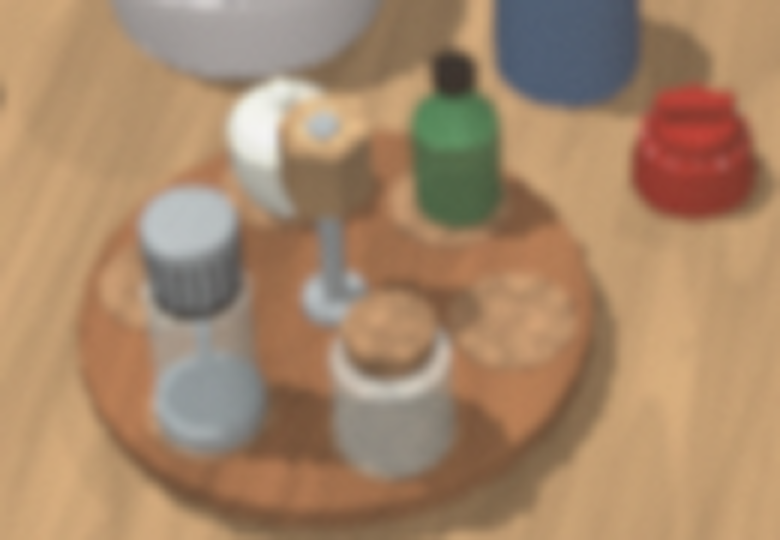

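```bash
python3 - <<'E'
from h import *
W={}
for n in ["top","side"]:
    W[n]=cloud(n,np.load(f"pics/{n}0.npy"))
def disc(n,x,y,r,z0,z1):
    w=W[n]; m=(np.hypot(w[...,0]-x,w[...,1]-y)<r)&(w[...,2]>z0)&(w[...,2]<z1)
    p=w[m]; 
    if len(p)<4: print("few");return
    (c,rad)=cv2.minEnclosingCircle(p[:,:2].astype(np.float32)); print("   ",n,len(p),"encl",np.round(c,1),round(rad,1),"mean",np.round(p.mean(0),1),np.round(p.max(0)[2],1))
for nm,a in dict(grind=(604,280,50,152,175),knob=(559,205,40,143,160),eggo=(580,-362,40,60,75),eggocup=(580,-362,40,38,75),eggw=(440,-205,40,65,90),mug=(510,20,70,85,105),cooker=(650,20,100,100,180),timer=(430,90,60,45,70),mc=(650,-270,60,40,65)).items():
    print(nm); [disc(n,*a) for n in W]
t=cv2.imread("pics/top0.png"); hsv=cv2.cvtColor(t,cv2.COLOR_BGR2HSV)
# pads
A=ray("top",261.0,192.0,32);B=ray("top",261.2,134.2,32); print("pads",A,B,np.linalg.norm(A-B),"mid",(A+B)/2,"yaw",np.degrees(np.arctan2(*(B-A)[[1,0]])))
g=cv2.resize(t[115:215,200:360],None,fx=5,fy=5,interpolation=2)
print(t[170:200:3,240],hsv[165,275])
# platter edge ellipse extents in crop: left 97, right 520, top 35, bottom 448
for u,v in((97,240),(520,240),(308,35),(308,448)): print(ray("top",200+u/5-.4,115+v/5-.4,30))
E
```

```text
grind
    top 212 encl [601.2 279.8] 21.8 mean [600.3 279.  161.6] 167.8
    side 178 encl [602.6 284.2] 24.7 mean [601.8 287.4 159.8] 165.1
knob
    top 196 encl [560.9 198.6] 22.7 mean [560.3 198.7 150.3] 159.8
    side 144 encl [561.4 202.4] 24.1 mean [562.2 205.4 148.8] 154.1
eggo
    top 132 encl [ 579.3 -366.2] 19.8 mean [ 579.4 -366.9   66. ] 72.6
    side 47 encl [ 582.  -363.8] 19.6 mean [ 582.5 -360.8   64.2] 71.4
eggocup
    top 235 encl [ 581.7 -367.6] 26.2 mean [ 577.6 -364.9   59.4] 72.6
    side 118 encl [ 581.7 -362.4] 27.7 mean [ 581.2 -355.3   54.6] 71.4
eggw
    top 109 encl [ 443.7 -216.7] 17.5 mean [ 443.2 -215.9   73.4] 81.5
    side 41 encl [ 444.3 -208.5] 16.9 mean [ 444.7 -208.7   71.5] 80.0
mug
    top 85 encl [488.8 -27.5] 40.6 mean [499.5 -10.3  93.8] 98.9
    side 91 encl [490.6 -21.3] 40.9 mean [494.1  -2.   90.8] 97.9
cooker
    top 1517 encl [667.1 -31.9] 76.7 mean [658.6 -28.6 136.5] 173.5
    side 1174 encl [670.7 -29. ] 77.7 mean [665.8 -13.8 129.8] 169.6
timer
    top 131 encl [404.2  51.4] 22.8 mean [404.9  53.2  52.4] 64.3
    side 89 encl [406.8  58.6] 21.1 mean [406.1  58.8  52.7] 63.2
mc
    top 87 encl [ 684.  -276.5] 46.8 mean [ 681.7 -286.2   50.7] 58.3
    side 62 encl [ 681.7 -272.4] 49.6 mean [ 683.7 -275.1   47.8] 54.9
pads [470.44655329 196.61807726  32.        ] [647.55071084 203.36786292  32.        ] 177.23273464231497 mid [558.99863206 199.99297009  32.        ] yaw 2.1825978160392165
[[ 93 120 149]
 [ 99 117 133]
 [ 86 103 116]
 [ 76  93 107]
 [ 74  96 116]
 [ 54  86 127]
 [ 39  73 120]
 [ 46  87 146]
 [ 60 114 186]
 [ 59 110 182]] [ 13 174 161]
[558.06718137 326.28576617  30.        ]
[561.99939679  73.3266476   30.        ]
[687.94628729 205.35035198  30.        ]
[434.38433873 194.84101941  30.        ]
```

The open egg is at top px (453,158), where the yolk and cut are visible. The whole brown egg is at (402,203) and isn't the target. The grinder is the steel-capped one at (227,133), the tallest on the stand. The stand axis is at about (560,200) with a yaw of about 2°, and the grinder sits at 60° stand angle, so I need +120°.

Next I'll move to the knob.

Call:
servo_tool(
  increments="0.3 0.3 0.05 0 0 0.1 1; 0.7 0.7 0.1 0 0 0.25 1; 1 1 0.2 0 0 0.4 1; 1 1 0.2 0 0 0.4 1",
)

```text
time: 0.6
tcp_pos: [390.6, -508.1, 251.0]
eef_rot: [0.279, 0.649, -0.278, 0.65]
contact_force: [0.1, -1.0, 1.0]
finger_gap: 93.7
```

Call:
servo_tool(
  increments="0.4 0.4 0 0 0 0.1 1; 0.8 0.8 0 0 0 0.25 1; 1 1 0 0 0 0.42 1; 1 1 0 0 0 0.42 1",
)

```text
time: 1.1
tcp_pos: [488.4, -409.3, 249.9]
eef_rot: [0.17, 0.687, -0.169, 0.686]
contact_force: [0.0, -0.0, -0.1]
finger_gap: 93.9
```

Call:
servo_tool(
  increments="0.4 0.4 0 0 0 0 1; 0.7 0.8 0 0 0 0 1; 0.7 1 0 0 0 0 1",
)

```text
time: 1.48
tcp_pos: [558.3, -309.3, 249.8]
eef_rot: [0.171, 0.686, -0.17, 0.686]
contact_force: [0.9, -0.6, -0.3]
finger_gap: 94.2
```

Call:
servo_tool(
  increments="0.0 0.4 0 0 0 0 1; 0 0.8 0 0 0 0 1; 0 1 0 0 0 0 1",
)

```text
time: 1.85
tcp_pos: [556.4, -210.5, 250.5]
eef_rot: [0.171, 0.686, -0.171, 0.686]
contact_force: [-0.0, -0.1, 0.5]
finger_gap: 94.0
```

Call:
servo_tool(
  increments="0.0 0.4 0 0 0 0 1; 0 0.8 0 0 0 0 1; 0 1 0 0 0 0 1",
)

```text
time: 2.22
tcp_pos: [557.1, -110.5, 250.5]
eef_rot: [0.171, 0.686, -0.171, 0.686]
contact_force: [0.7, -0.6, 0.2]
finger_gap: 94.0
```

Call:
servo_tool(
  increments="0.0 0.4 0 0 0 0 1; 0 0.8 0 0 0 0 1; 0 1 0 0 0 0 1",
)

```text
time: 2.6
tcp_pos: [557.4, -10.4, 250.5]
eef_rot: [0.171, 0.686, -0.171, 0.686]
contact_force: [-0.1, -0.8, 0.8]
finger_gap: 93.9
```

Call:
servo_tool(
  increments="0.0 0.4 0 0 0 0 1; 0 0.8 0 0 0 0 1; 0 1 0 0 0 0 1",
)

```text
time: 2.98
tcp_pos: [557.6, 89.7, 250.4]
eef_rot: [0.171, 0.686, -0.171, 0.686]
contact_force: [1.2, -0.1, 0.8]
finger_gap: 94.0
```

Call:
servo_tool(
  increments="0.0 0.4 0 0 0 0 1; 0 0.8 0 0 0 0 1; 0 1 0 0 0 0 1; 0 1 0 0 0 0 1; 0 1 0 0 0 0 1",
)

```text
time: 3.6
tcp_pos: [557.8, 187.3, 250.3]
eef_rot: [0.171, 0.686, -0.172, 0.686]
contact_force: [-0.6, 0.4, 0.2]
finger_gap: 94.1
```

```bash
python3 - <<'E'
from h import *
s=bot.get_state(); p=bot.camera_params("wrist"); im,d=bot.camera("wrist"); cv2.imwrite("pics/w1.png",im)
print(p,s["tcp_pos"],s["joint_pos"])
t,_=bot.camera("top"); cv2.imwrite("pics/t1.png",cv2.resize(t[90:230,180:380],None,fx=4,fy=4,interpolation=2))
np.save("pics/w1.npy",d)
E
```

```text
{'fx': 309.70691628693146, 'fy': 309.70691628693146, 'cx': 320.44738130703774, 'cy': 194.41756203435318, 'T': array([[ 8.82364253e-01, -4.57539395e-01, -1.09959208e-01,
         5.89777167e+02],
       [-4.70565097e-01, -8.57263484e-01, -2.08968437e-01,
         2.46507272e+02],
       [ 1.34727835e-03,  2.36129245e-01, -9.71720724e-01,
         4.04796401e+02],
       [ 0.00000000e+00,  0.00000000e+00,  0.00000000e+00,
         1.00000000e+00]])} [557.81165791 187.27234221 250.29999509] [-0.07604963  0.3001621  -0.43779796  1.76005895  0.14095811  1.11275469
 -1.04839366]
```

View pics/w1.png

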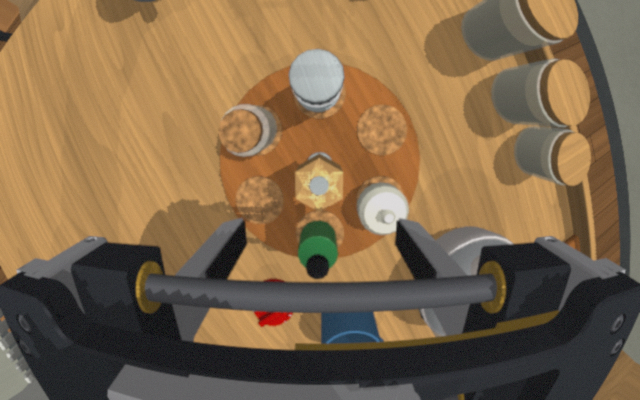

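View pics/t1.png

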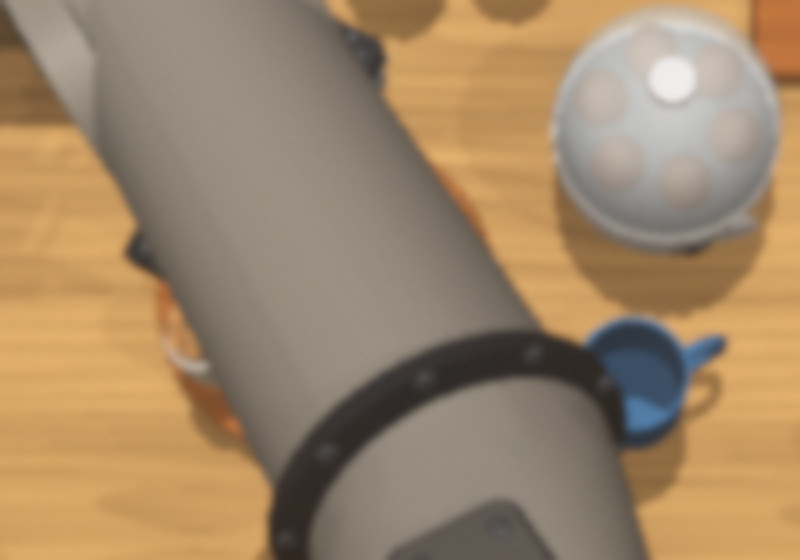

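```bash
cat >> h.py <<'E'
def fray(p,u,v,z):
    T=np.array(p["T"]); a=np.array([u-p["cx"],v-p["cy"]]); r=np.hypot(*a); th=r/p["fx"]
    d=T[:3,:3]@np.array([*(a/r*np.sin(th)),np.cos(th)]); o=T[:3,3]; return o+d*(z-o[2])/d[2]
E
python3 - <<'E'
from h import *
im=cv2.imread("pics/w1.png"); p=bot.camera_params("wrist")
c=cv2.resize(im[145:225,270:370],None,fx=8,fy=8,interpolation=2); cv2.imwrite("pics/w1c.png",c)
print("stud",fray(p,319,185,151))
for u,v in((382,130),(259,199)): print("pad",fray(p,u,v,32))
print("grinder",fray(p,317,77,162))
E
```

```text
stud [563.74463919 199.86136859 151.        ]
pad [651.175076   202.31882742  32.        ]
pad [476.45070738 197.79060749  32.        ]
grinder [603.87368791 278.21092954 162.        ]
```

View pics/w1c.png

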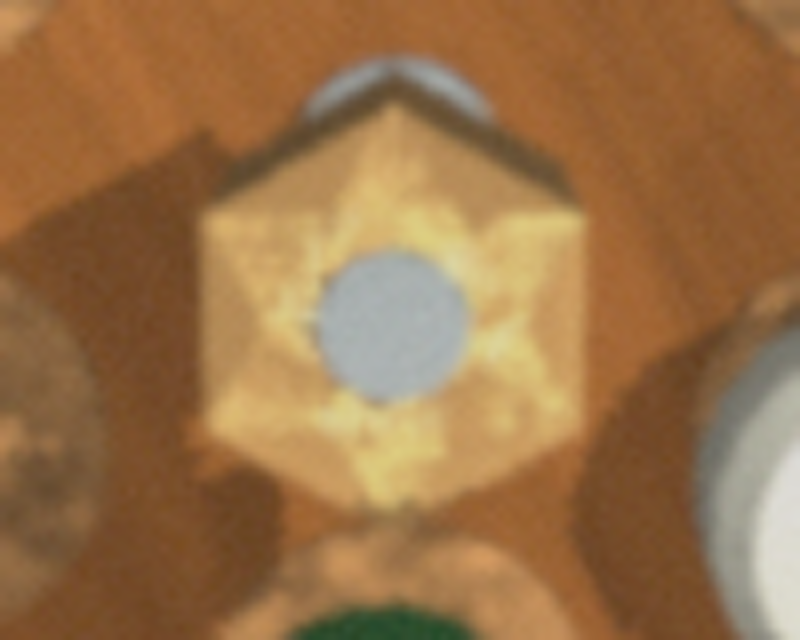

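Call:
servo_tool(
  increments="0.05 0.12 -0.1 0 0 0 1; 0.05 0.12 -0.3 0 0 0 1; 0.05 0.12 -0.5 0 0 0 1; 0.05 0.12 -0.6 0 0 0 1; 0.05 0.12 -0.6 0 0 0 1; 0.05 0.12 -0.6 0 0 0 1",
)

```text
time: 4.45
tcp_pos: [562.7, 201.6, 191.1]
eef_rot: [0.171, 0.686, -0.17, 0.686]
contact_force: [-0.6, 0.5, 0.5]
finger_gap: 93.6
```

```bash
python3 - <<'E'
from h import *
s=bot.get_state(); p=bot.camera_params("wrist"); im,d=bot.camera("wrist"); cv2.imwrite("pics/w2.png",im)
print(s["tcp_pos"],s["eef_rot"])
E
```

```text
[562.72873798 201.5534744  191.07471635] [ 0.17069184  0.68601794 -0.17027885  0.68647564]
```

View pics/w2.png

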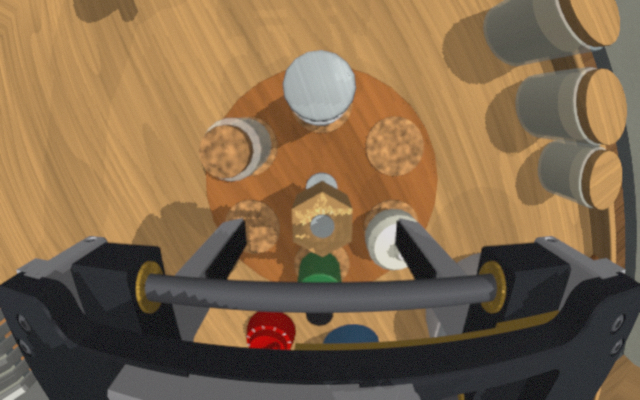

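```bash
python3 - <<'E'
from h import *
p=bot.camera_params("wrist"); print(fray(p,321.5,226,151),fray(p,320,86,162),fray(p,395,146,32))
E
```

```text
[563.16788847 199.44220832 151.        ] [604.28323266 279.00056126 162.        ] [651.48548083 202.72431529  32.        ]
```

Call:
servo_tool(
  increments="0 -0.01 -0.2 0 0 0 1; 0 -0.01 -0.4 0 0 0 1; 0 -0.01 -0.54 0 0 0 1; 0 -0.01 -0.54 0 0 0 1; 0 -0.01 -0.54 0 0 0 -1; 0 -0.01 -0.54 0 0 0 -1; 0 -0.01 -0.54 0 0 0 -1; 0 -0.01 -0.54 0 0 0 -1; 0 -0.01 -0.54 0 0 0 -1; 0 -0.01 -0.54 0 0 0 -1; 0 -0.01 -0.54 0 0 0 -1; 0 -0.01 -0.54 0 0 0 -1",
  force=25,
)

```text
time: 6.0
tcp_pos: [562.9, 200.0, 136.5]
eef_rot: [0.171, 0.686, -0.171, 0.686]
contact_force: [4.7, -1.9, -1.4]
finger_gap: 39.9
```

Call:
servo_tool(
  increments="0 0 0 0 0 0.02 -1; 0 0 0 0 0 0.05 -1; 0 0 0 0 0 0.1 -1; 0 0 0 0 0 0.15 -1; 0 0 0 0 0 0.2 -1; 0 0 0 0 0 0.25 -1; 0 0 0 0 0 0.3 -1; 0 0 0 0 0 0.36 -1; 0 0 0 0 0 0.42 -1; 0 0 0 0 0 0.48 -1; 0 0 0 0 0 0.54 -1; 0 0 0 0 0 0.6 -1; 0 0 0 0 0 0.66 -1; 0 0 0 0 0 0.72 -1; 0 0 0 0 0 0.78 -1; 0 0 0 0 0 0.84 -1; 0 0 0 0 0 0.9 -1; 0 0 0 0 0 0.95 -1; 0 0 0 0 0 1 -1",
)

```text
time: 8.38
tcp_pos: [563.5, 199.9, 136.5]
eef_rot: [-0.105, 0.699, 0.105, 0.7]
contact_force: [9.0, -0.7, -5.1]
finger_gap: 39.9
```

```bash
python3 - <<'E'
from h import *
s=bot.get_state(); im,d=bot.camera("wrist"); cv2.imwrite("pics/w3.png",im)
print(s["tcp_pos"],s["eef_rot"],s["joint_pos"],s["moment"],s["contact_force"])
E
```

```text
[563.46845113 199.89537297 136.53931549] [-0.10516226  0.69870432  0.10522008  0.69977275] [ 0.01052214  0.4625419  -0.58811442  1.8408579   0.31450431  0.93027942
 -0.4205179 ] [-0.2569457  -1.50373579 -0.36169097] [ 9.00247888 -0.72137525 -5.06499328]
```

View pics/w3.png

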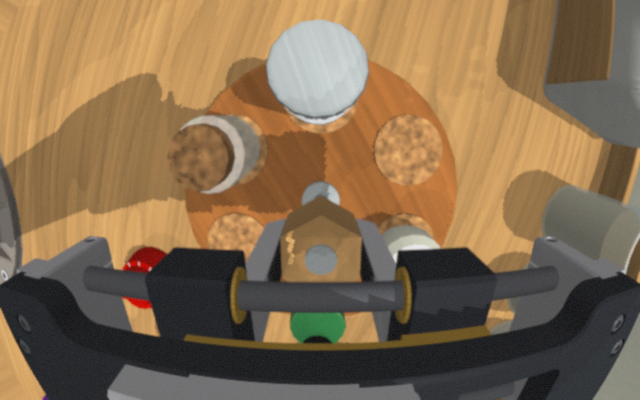

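The platter turned 45° and the condiments are still on their pads. The grinder is at px (318,70). I'll carry on.

Call:
servo_tool(
  increments="0 0 0 0 0 0.05 -1; 0 0 0 0 0 0.1 -1; 0 0 0 0 0 0.15 -1; 0 0 0 0 0 0.2 -1; 0 0 0 0 0 0.25 -1; 0 0 0 0 0 0.3 -1; 0 0 0 0 0 0.35 -1; 0 0 0 0 0 0.4 -1; 0 0 0 0 0 0.45 -1; 0 0 0 0 0 0.5 -1; 0 0 0 0 0 0.55 -1; 0 0 0 0 0 0.6 -1; 0 0 0 0 0 0.65 -1; 0 0 0 0 0 0.7 -1; 0 0 0 0 0 0.75 -1; 0 0 0 0 0 0.8 -1; 0 0 0 0 0 0.85 -1; 0 0 0 0 0 0.9 -1; 0 0 0 0 0 0.95 -1; 0 0 0 0 0 1 -1",
)

```text
time: 10.92
tcp_pos: [563.9, 200.3, 136.6]
eef_rot: [-0.365, 0.605, 0.365, 0.607]
contact_force: [12.2, 2.9, -9.2]
finger_gap: 39.7
```

Call:
servo_tool(
  increments="0 0 0 0 0 0.05 -1; 0 0 0 0 0 0.1 -1; 0 0 0 0 0 0.15 -1; 0 0 0 0 0 0.2 -1; 0 0 0 0 0 0.25 -1; 0 0 0 0 0 0.3 -1; 0 0 0 0 0 0.35 -1; 0 0 0 0 0 0.4 -1; 0 0 0 0 0 0.45 -1; 0 0 0 0 0 0.5 -1; 0 0 0 0 0 0.54 -1; 0 0 0 0 0 0.58 -1; 0 0 0 0 0 0.61 -1; 0 0 0 0 0 0.64 -1; 0 0 0 0 0 0.66 -1; 0 0 0 0 0 0.667 -1; 0 0 0 0 0 0.667 -1; 0 0 0 0 0 0.667 -1",
)

```text
time: 13.18
tcp_pos: [563.9, 200.7, 136.6]
eef_rot: [0.509, -0.49, -0.509, -0.492]
contact_force: [12.7, 5.2, -10.4]
finger_gap: 39.6
```

```bash
python3 - <<'E'
from h import *
s=bot.get_state(); im,d=bot.camera("wrist"); cv2.imwrite("pics/w4.png",im)
print(s["tcp_pos"],s["eef_rot"],s["joint_pos"],s["moment"],s["contact_force"])
E
```

```text
[563.88263413 200.65869214 136.58343978] [ 0.50932655 -0.48976252 -0.5087829  -0.49179172] [ 0.2157683   0.5473755  -0.87809479  1.82883325  0.49674484  0.99842021
  0.73918221] [ 0.72181853 -2.86275763  0.02115192] [ 12.71254508   5.2327869  -10.39343617]
```

View pics/w4.png

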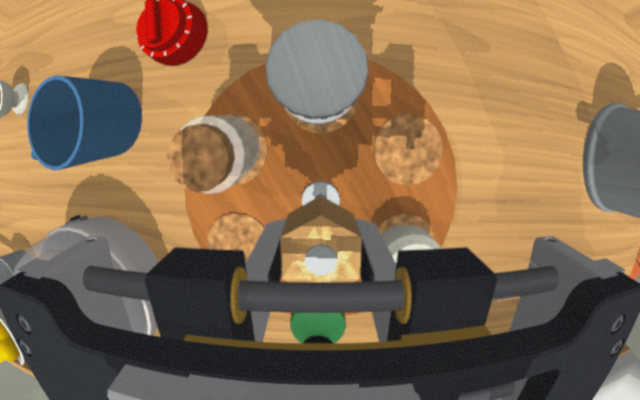

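Call:
servo_tool(
  increments="0 0 0 0 0 0 1; 0 0 0 0 0 0 1; 0 0 0 0 0 0 1; 0 0 0 0 0 0 1; 0 0 0 0 0 0 1; 0 0 0 0 0 0 1; 0 0 0.2 0 0 0 1; 0 0 0.5 0 0 0 1; 0 0 0.8 0 0 0 1; 0 0 0.8 0 0 0 1; 0 0 0.8 0 0 0 1",
)

```text
time: 14.6
tcp_pos: [562.3, 200.1, 216.8]
eef_rot: [0.509, -0.491, -0.509, -0.491]
contact_force: [-0.4, -0.2, -0.8]
finger_gap: 94.4
```

```bash
python3 - <<'E'
from h import *
s=bot.get_state(); p=bot.camera_params("wrist"); im,d=bot.camera("wrist"); cv2.imwrite("pics/w5.png",im)
import json; p["T"]=np.array(p["T"]).tolist(); json.dump(p,open("w5.json","w"))
print(s["tcp_pos"],s["eef_rot"],s["contact_force"])
E
```

```text
[562.32036637 200.08684195 216.83932561] [ 0.5092532  -0.49072237 -0.50891033 -0.49077797] [-0.3880096  -0.21726148 -0.80890133]
```

View pics/w5.png

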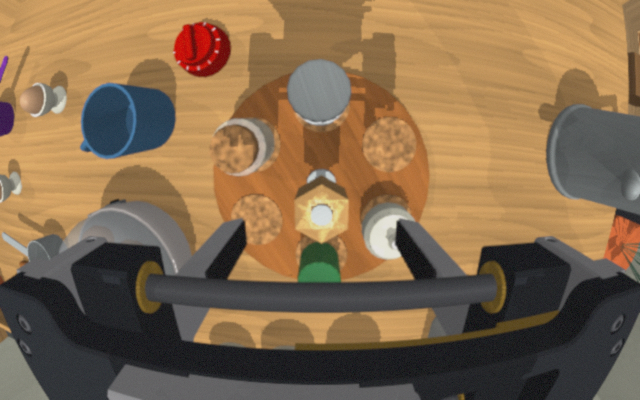

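```bash
python3 - <<'E'
from h import *
import json; p=json.load(open("w5.json")); im=cv2.imread("pics/w5.png")
c=im[50:250,220:430]; cv2.imwrite("pics/w5c.png",cv2.resize(c,None,fx=3.5,fy=3.5,interpolation=2)[:600])
A=fray(p,389,145,32);B=fray(p,257,219,32)
print("grinder",fray(p,319.5,91.5,162),"stud",fray(p,321,215,151),A,B,np.degrees(np.arctan2(*(A-B)[[1,0]])))
E
```

```text
grinder [474.99293685 195.33609754 162.        ] stud [563.94499085 199.54976951 151.        ] [517.74004646 273.56570641  32.        ] [609.23719739 126.33802001  32.        ] 121.85958792179967
```

View pics/w5c.png

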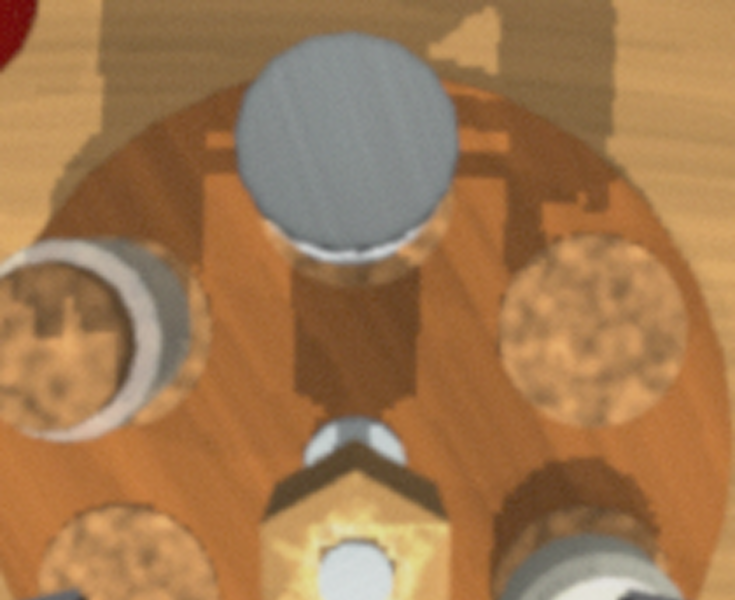

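Call:
servo_tool(
  increments="-0.3 -0.02 0 0 0 0 1; -0.6 -0.04 0 0 0 0 1; -0.87 -0.045 0 0 0 0 1; -0.87 -0.045 0 0 0 0 1; -0.87 -0.045 0 0 0 0 1; -0.87 -0.045 0 0 0 0 1",
)

```text
time: 15.4
tcp_pos: [475.9, 195.7, 216.2]
eef_rot: [-0.509, 0.491, 0.509, 0.491]
contact_force: [-0.2, -0.7, 0.2]
finger_gap: 94.2
```

```bash
python3 - <<'E'
from h import *
s=bot.get_state(); p=bot.camera_params("wrist"); im,d=bot.camera("wrist"); cv2.imwrite("pics/w6.png",im)
import json; p["T"]=np.array(p["T"]).tolist(); json.dump(p,open("w6.json","w"))
print(s["tcp_pos"],s["eef_rot"])
E
```

```text
[475.88164851 195.73699982 216.2205381 ] [-0.50875679  0.4908515   0.50927267  0.49078782]
```

View pics/w6.png

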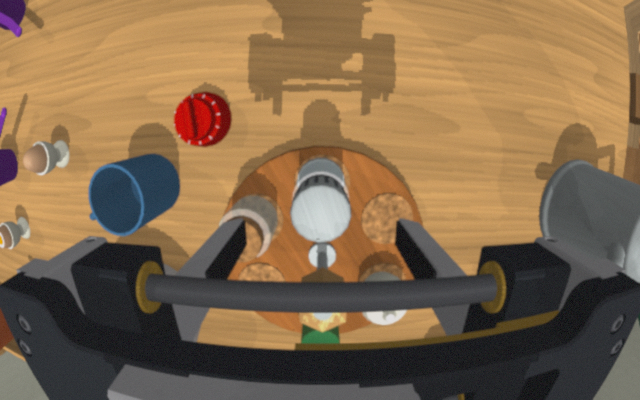

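```bash
python3 - <<'E'
from h import *
import json; p=json.load(open("w6.json"))
print(fray(p,321,212,162),fray(p,292,212,162),fray(p,350,212,162))
E
```

```text
[471.61493306 195.03422681 162.        ] [472.38435168 174.57042889 162.        ] [470.92119699 215.50428009 162.        ]
```

Call:
servo_tool(
  increments="-0.02 0 -0.2 0 0 0 1; -0.02 0 -0.4 0 0 0 1; -0.02 0 -0.6 0 0 0 1; -0.02 0 -0.67 0 0 0 1; -0.02 0 -0.67 0 0 0 1; -0.02 0 -0.67 0 0 0 -1; -0.02 0 -0.67 0 0 0 -1; -0.02 0 -0.67 0 0 0 -1; -0.02 0 -0.67 0 0 0 -1; -0.02 0 -0.67 0 0 0 -1; -0.02 0 -0.67 0 0 0 -1; -0.02 0 -0.67 0 0 0 -1",
  force=25,
)

```text
time: 16.95
tcp_pos: [473.4, 195.8, 149.5]
eef_rot: [0.509, -0.491, -0.509, -0.491]
contact_force: [0.3, -0.4, 1.2]
finger_gap: 43.5
```

Call:
servo_tool(
  increments="0 0 0.05 0 0 0 -1; 0 0 0.15 0 0 0 -1; 0 0 0.3 0 0 0 -1; 0 0 0.5 0 0 0 -1; 0 0 0.7 0 0 0 -1; 0 0 0.9 0 0 0 -1; 0 0 1 0 0 0 -1; 0 0 1 0 0 0 -1; 0 0 1 0 0 0 -1",
)

```text
time: 18.08
tcp_pos: [473.1, 195.5, 248.9]
eef_rot: [-0.509, 0.491, 0.509, 0.49]
contact_force: [0.3, 0.4, -3.1]
finger_gap: 43.7
```

```bash
python3 - <<'E'
from h import *
s=bot.get_state(); im,d=bot.camera("wrist"); cv2.imwrite("pics/w7.png",im)
im,d=bot.camera("side"); cv2.imwrite("pics/s7.png",cv2.resize(im[130:330,150:400],None,fx=3,fy=3,interpolation=2))
print(s["tcp_pos"],s["eef_rot"],s["contact_force"],s["finger_gap"])
E
```

```text
[473.10847531 195.50087641 248.90369666] [-0.50897353  0.49101631  0.50921406  0.49045893] [ 0.30511536  0.41457778 -3.12272978] 43.65101489339642
```

View pics/w7.png

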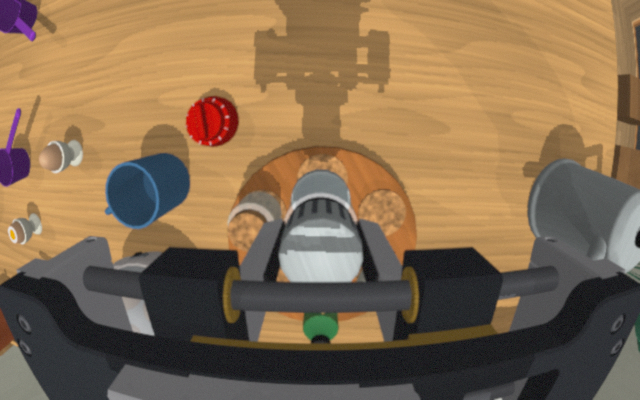

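View pics/s7.png

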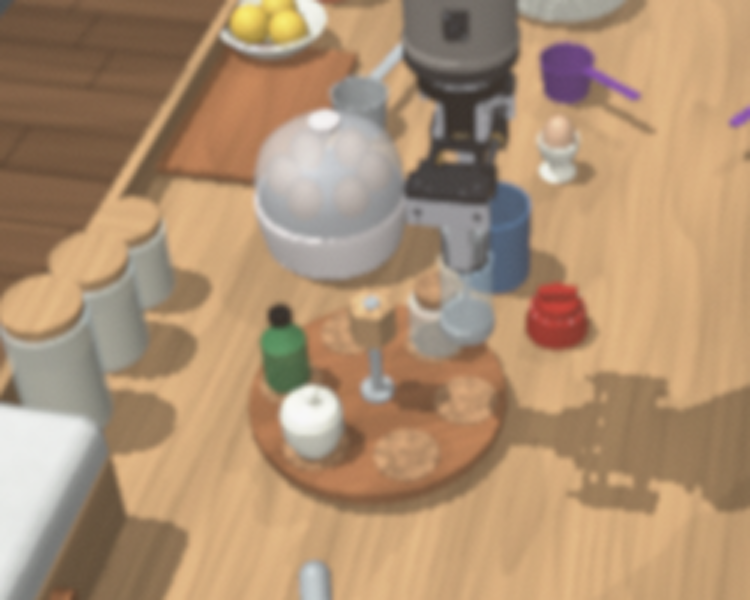

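Call:
servo_tool(
  increments="0 -0.1 0.15 0 0 0 -1; 0 -0.25 0.3 0 0 0 -1; 0 -0.45 0.3 0 0 0 -1; 0 -0.7 0.3 0 0 0 -1; 0 -0.95 0.3 0 0 0 -1",
)

```text
time: 18.8
tcp_pos: [473.1, 100.0, 279.0]
eef_rot: [-0.509, 0.491, 0.509, 0.49]
contact_force: [0.4, -0.1, -3.6]
finger_gap: 43.6
```

Call:
servo_tool(
  increments="0.05 -0.25 0 0 0 0 -1; 0.1 -0.5 0 0 0 0 -1; 0.15 -0.75 0 0 0 0 -1; 0.2 -1 0 0 0 0 -1",
)

```text
time: 19.3
tcp_pos: [493.2, -0.0, 279.0]
eef_rot: [-0.509, 0.491, 0.509, 0.49]
contact_force: [-0.4, -0.7, -3.8]
finger_gap: 44.1
```

Call:
servo_tool(
  increments="0.05 -0.25 0 0 0 0 -1; 0.1 -0.5 0 0 0 0 -1; 0.15 -0.75 0 0 0 0 -1; 0.2 -1 0 0 0 0 -1",
)

```text
time: 19.8
tcp_pos: [513.3, -100.0, 278.9]
eef_rot: [-0.509, 0.491, 0.509, 0.491]
contact_force: [0.5, 0.4, -2.9]
finger_gap: 43.5
```

Call:
servo_tool(
  increments="0.05 -0.25 0 0 0 0 -1; 0.1 -0.5 0 0 0 0 -1; 0.15 -0.75 0 0 0 0 -1; 0.2 -1 0 0 0 0 -1",
)

```text
time: 20.3
tcp_pos: [533.7, -200.8, 279.4]
eef_rot: [-0.509, 0.491, 0.509, 0.491]
contact_force: [-0.6, 0.8, -3.9]
finger_gap: 43.7
```

Call:
servo_tool(
  increments="0.05 -0.25 0 0 0 0 -1; 0.1 -0.5 0 0 0 0 -1; 0.15 -0.75 0 0 0 0 -1; 0.2 -1 0 0 0 0 -1",
)

```text
time: 20.8
tcp_pos: [553.7, -300.9, 279.4]
eef_rot: [-0.509, 0.491, 0.509, 0.491]
contact_force: [0.1, 0.3, -3.2]
finger_gap: 43.7
```

Call:
servo_tool(
  increments="0.05 -0.15 0 0 0 0 -1; 0.1 -0.3 0 0 0 0 -1; 0.15 -0.35 0 0 0 0 -1; 0.15 -0.35 0 0 0 0 -1; 0.15 -0.35 0 0 0 0 -1; 0.15 -0.35 0 0 0 0 -1",
)

```text
time: 21.55
tcp_pos: [568.3, -333.7, 279.6]
eef_rot: [0.509, -0.491, -0.509, -0.49]
contact_force: [0.9, 0.1, -3.7]
finger_gap: 43.4
```

```bash
python3 - <<'E'
from h import *
s=bot.get_state(); p=bot.camera_params("wrist"); im,d=bot.camera("wrist"); cv2.imwrite("pics/w8.png",im)
print(p["T"])
im,d=bot.camera("side"); cv2.imwrite("pics/s8r.png",im);np.save("pics/s8.npy",d); cv2.imwrite("pics/s8.png",cv2.resize(im[60:220,230:400],None,fx=3.5,fy=3.5,interpolation=2))
im,d=bot.camera("top"); cv2.imwrite("pics/t8.png",im)
print(s["tcp_pos"],s["eef_rot"],s["contact_force"],s["finger_gap"],s["joint_pos"])
E
```

```text
[[-3.66010190e-02  9.71326557e-01  2.34915061e-01  5.00908259e+02]
 [ 9.99328730e-01  3.59438898e-02  7.07998521e-03 -3.36860934e+02]
 [-1.56678339e-03  2.35016504e-01 -9.71990117e-01  4.34238945e+02]
 [ 0.00000000e+00  0.00000000e+00  0.00000000e+00  1.00000000e+00]]
[ 568.32890514 -333.70834335  279.63509914] [ 0.50934812 -0.49059109 -0.50924333 -0.49046519] [ 0.86999587  0.05744021 -3.70436499] 43.402949467438795 [ 0.97493736  0.45913924 -0.75363095  1.54975139  0.32423292  1.26163991
  1.78200986]
```

View pics/w8.png

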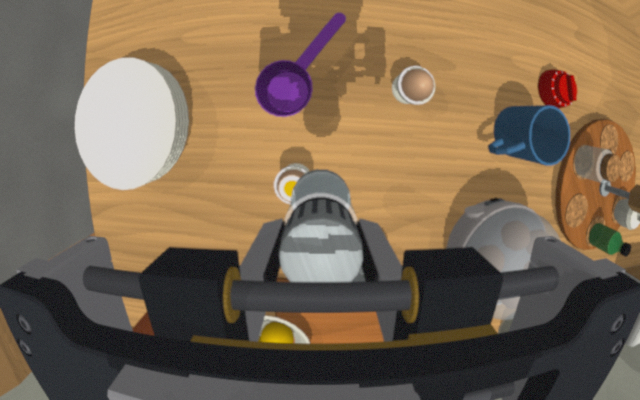

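View pics/s8.png

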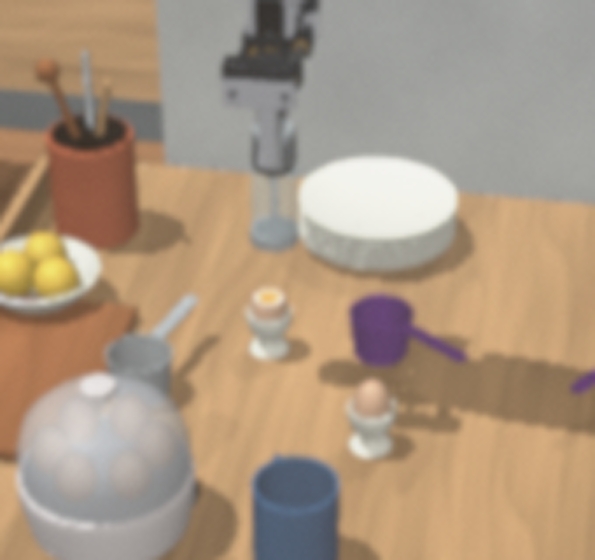

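View pics/t8.png

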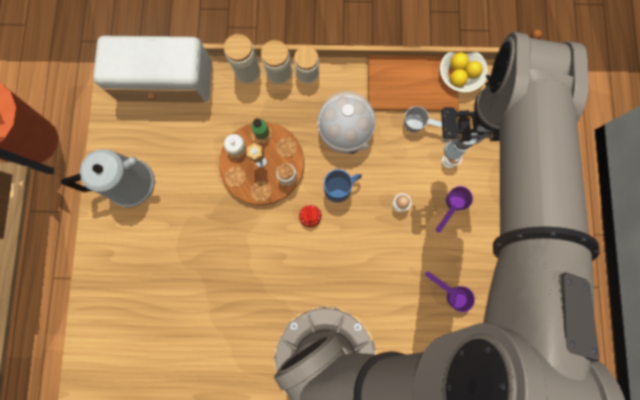

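```bash
python3 - <<'E'
from h import *
p=bot.camera_params("wrist"); im=cv2.imread("pics/w8.png")
cv2.imwrite("pics/w8c.png",cv2.resize(im[150:230,255:365],None,fx=7,fy=7,interpolation=2))
s=cv2.imread("pics/s8r.png"); cv2.imwrite("pics/s8c.png",cv2.resize(s[95:170,280:340],None,fx=8,fy=8,interpolation=2))
E
```

View pics/w8c.png

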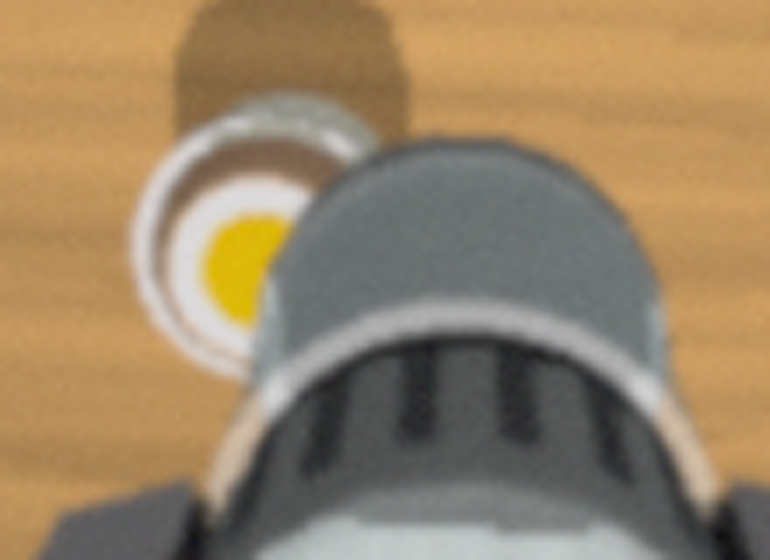

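View pics/s8c.png

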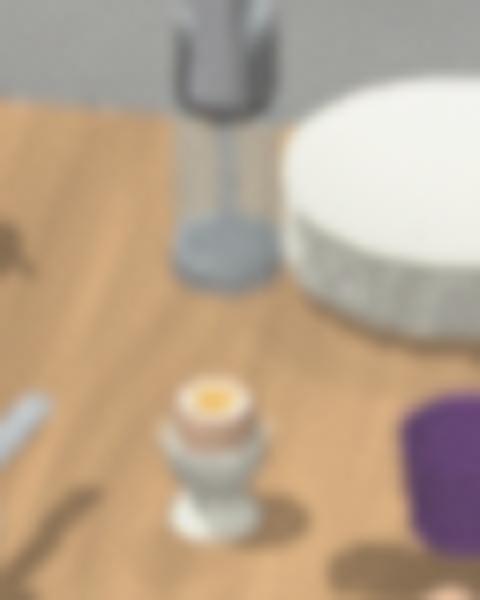

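```bash
python3 - <<'E'
from h import *
p=bot.camera_params("wrist")
print("egg wrist",fray(p,291.6,187.7,66)); print("egg side",ray("side",306.3,144.4,66)); print("foot side",ray("side",307.8,127.2,162))
print("foot side left/right",ray("side",280+172/8-.44,127.2,162),ray("side",280+279/8-.44,127.2,162))
# foot in wrist: left edge crop 273ish, right 665, top 137
for u,v in((268,290),(664,290),(468,137)): print(fray(p,255+u/7-.43,150+v/7-.43,169))
print("egg top0",ray("top",200,100,66)[:1])
t=cv2.imread("pics/top0.png")
cv2.imwrite("pics/t0e.png",cv2.resize(t[140:180,430:480],None,fx=12,fy=12,interpolation=2))
E
```

```text
egg wrist [ 582.71008598 -370.02953858   66.        ]
egg side [ 583.75318123 -366.52423739   66.        ]
foot side [ 570.75760605 -335.86380112  162.        ]
foot side left/right [ 594.85508364 -331.44002868  162.        ] [ 547.03409138 -340.2189221   162.        ]
[ 562.75089888 -359.68057348  169.        ]
[ 560.92983463 -309.87082387  169.        ]
[ 542.42973583 -335.24073716  169.        ]
egg top0 [739.63667459]
```

View pics/t0e.png

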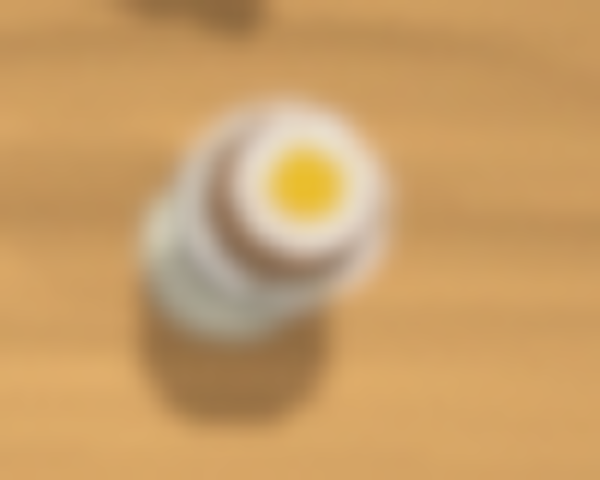

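```bash
python3 - <<'E'
from h import *
print(ray("top",455.1,155.0,66))
E
```

```text
[ 582.47875995 -368.43693888   66.        ]
```

Call:
servo_tool(
  increments="0.07 -0.17 0 0 0 0 -1; 0.14 -0.34 0 0 0 0 -1; 0.14 -0.34 0 0 0 0 -1; 0.14 -0.34 -0.15 0 0 0 -1; 0.14 -0.34 -0.3 0 0 0 -1; 0.14 -0.34 -0.45 0 0 0 -1; 0.14 -0.34 -0.57 0 0 0 -1; 0.14 -0.34 -0.62 0 0 0 -1; 0.14 -0.34 -0.62 0 0 0 -1; 0.14 -0.34 -0.62 0 0 0 -1",
)

```text
time: 22.95
tcp_pos: [582.6, -368.3, 218.0]
eef_rot: [0.509, -0.491, -0.509, -0.491]
contact_force: [0.9, -0.5, -3.1]
finger_gap: 43.7
```

```bash
python3 - <<'E'
from h import *
s=bot.get_state(); p=bot.camera_params("wrist"); im,d=bot.camera("wrist"); cv2.imwrite("pics/w9.png",im)
cv2.imwrite("pics/w9c.png",cv2.resize(im[140:250,255:385],None,fx=5,fy=5,interpolation=2))
im,d=bot.camera("side"); cv2.imwrite("pics/s9.png",im);cv2.imwrite("pics/s9c.png",cv2.resize(im[95:170,280:340],None,fx=8,fy=8,interpolation=2))
im,d=bot.camera("top"); cv2.imwrite("pics/t9.png",im); cv2.imwrite("pics/t9c.png",cv2.resize(im[120:190,410:500],None,fx=8,fy=8,interpolation=2))
print(s["tcp_pos"],s["eef_rot"],s["contact_force"],s["finger_gap"])
E
```

```text
[ 582.6028299  -368.2760983   217.99713305] [ 0.50936858 -0.49066266 -0.50887055 -0.49075918] [ 0.90657554 -0.51154774 -3.09584774] 43.692500794413895
```

View pics/w9c.png

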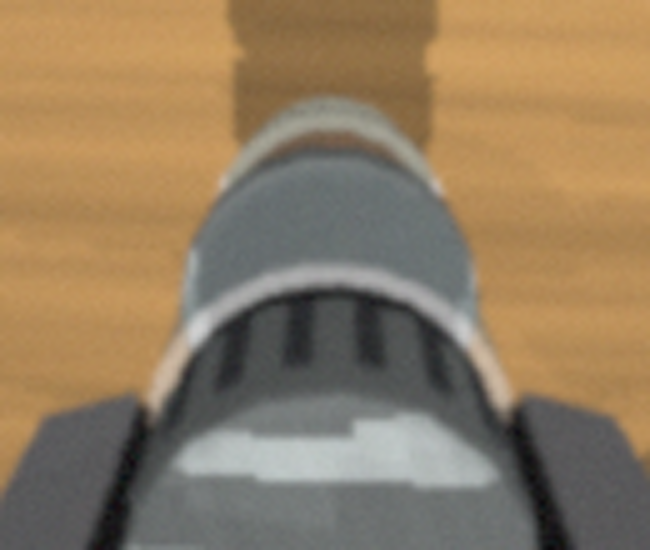

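View pics/s9c.png

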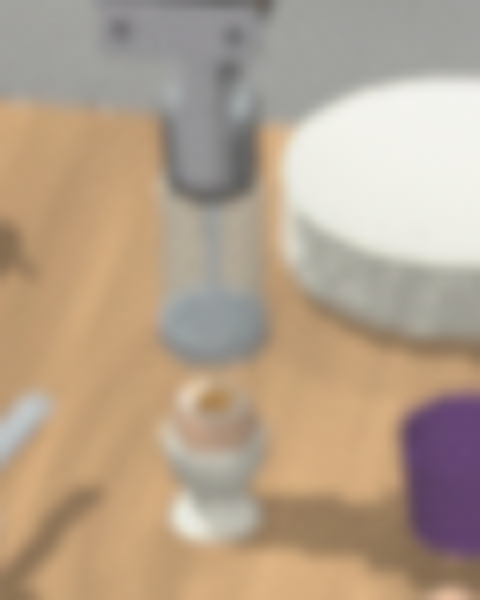

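View pics/t9c.png

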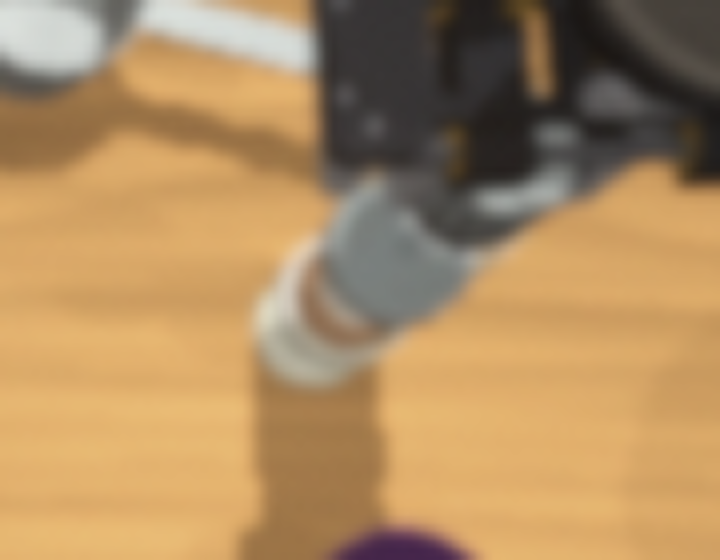

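```bash
python3 - <<'E'
from h import *
p=bot.camera_params("wrist")
print("foot side",ray("side",280+215/8-.44,95+327/8-.44,100.5))
f=lambda u,v,z:np.round(fray(p,255+u/5-.4,140+v/5-.4,z)[:2],1)
print("foot wrist near edge",f(333,150,100.5),"L/R",f(192,250,107),f(474,250,107))
print("cup rim near?",f(328,118,45),"cup L/R",f(222,185,45),f(440,185,45))
E
```

```text
foot side [ 584.54757285 -375.46320746  100.5       ]
foot wrist near edge [ 558.2 -369.6] L/R [ 575.8 -393.9] [ 574.  -344.2]
cup rim near? [ 560.1 -370.6] cup L/R [ 575.5 -392.9] [ 573.7 -346. ]
```

Call:
servo_tool(
  increments="-0.01 -0.005 -0.05 0 0 0 -1; -0.01 -0.005 -0.1 0 0 0 -1; -0.01 -0.005 -0.15 0 0 0 -1; -0.01 -0.005 -0.18 0 0 0 -1; -0.01 -0.005 -0.19 0 0 0 -1; -0.01 -0.005 -0.19 0 0 0 -1; -0.01 -0.005 -0.19 0 0 0 -1; -0.01 -0.005 -0.19 0 0 0 -1; -0.01 -0.005 -0.19 0 0 0 -1; -0.01 -0.005 -0.19 0 0 0 -1",
)

```text
time: 24.35
tcp_pos: [581.3, -368.8, 198.5]
eef_rot: [0.509, -0.491, -0.509, -0.491]
contact_force: [-1.0, -0.1, -3.0]
finger_gap: 43.7
```

```bash
python3 - <<'E'
from h import *
s=bot.get_state(); p=bot.camera_params("wrist"); im,d=bot.camera("wrist"); cv2.imwrite("pics/w10.png",im)
a=cv2.resize(im[140:250,255:385],None,fx=3,fy=3,interpolation=2)
im,d=bot.camera("side"); cv2.imwrite("pics/s10.png",im);b=cv2.resize(im[95:170,280:340],None,fx=6,fy=6,interpolation=2)
a=cv2.copyMakeBorder(a,0,450-a.shape[0],0,0,0); cv2.imwrite("pics/c10.png",np.hstack([a,b]))
im,d=bot.camera("top"); cv2.imwrite("pics/t10.png",im)
print(s["time"],s["tcp_pos"],s["eef_rot"],s["contact_force"],s["finger_gap"],np.abs(s["joint_velocities"]).max())
E
```

```text
24.35 [ 581.33157394 -368.78319203  198.49046656] [ 0.50912768 -0.49076201 -0.50908139 -0.49069114] [-1.0347035  -0.13358006 -3.04830074] 43.74617372818174 0.0022125007764166173
```

View pics/c10.png

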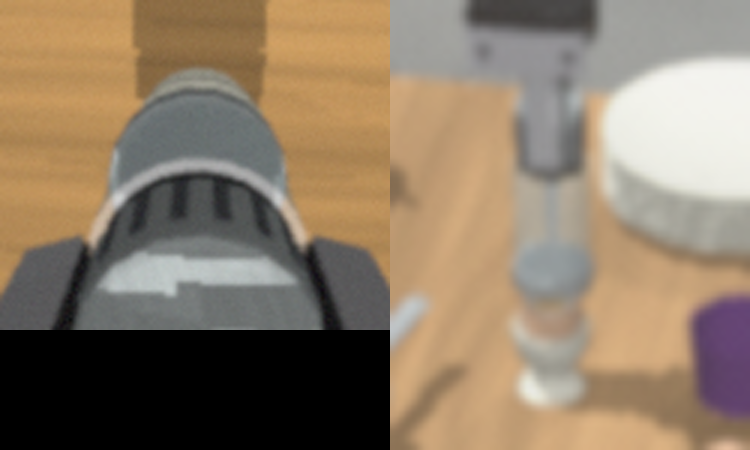

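View pics/t10.png

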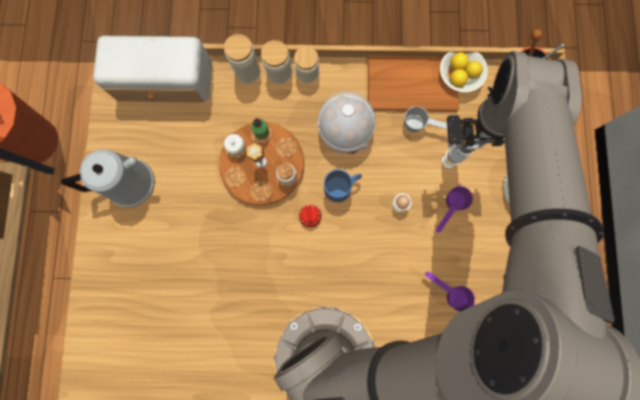

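View pics/s10.png

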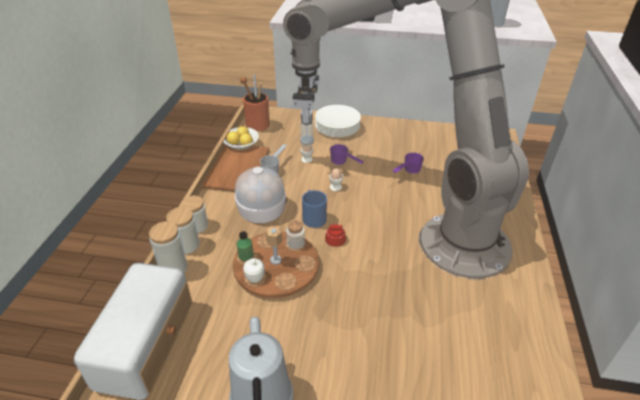

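```bash
python3 - <<'E'
from h import *
print("near bottom edge side (expect y~-343)",ray("side",307,95+298/6-.4,81))
p=bot.camera_params("wrist"); f=lambda u,v,z:np.round(fray(p,255+u/3-.33,140+v/3-.33,z)[:2],1)
print("foot wrist near",f(199,89,81),"L/R",f(110,150,88),f(285,150,88))
s=bot.get_state(); print(s["tcp_pos"],s["contact_force"],np.abs(s["joint_velocities"]).max())
print(bot.finish_job())
E
```

```text
near bottom edge side (expect y~-343) [ 576.69875687 -345.6678386    81.        ]
foot wrist near [ 556.7 -370.2] L/R [ 574.6 -395.7] [ 572.7 -344.4]
[ 581.37229679 -368.73761172  198.47972202] [ 0.32131419 -0.10686271 -4.32492795] 0.002197163227863908
the job is handed in; nothing more can be done
None
```

I turned the stand +120° by its knob, so the grinder came round to the front and the stand clicked into its stop. Then I let go of the stand and lifted the grinder out by its cap. I carried it over the mug and handed in while still holding it above the open egg.

**Last checks:**
- **Stand:** after release, the pads measured 121.9° by the wrist camera. That is the stand's own 1.9° heading plus 120°. The sugar bowl, cork jar and vinegar bottle were still upright on their pads, and nothing else on the table was visibly disturbed.
- **Grinder:** upright, joint speeds about 0.002 rad/s, gripped on the cap with an opening of 43.7 mm. The arm reading puts its underside at about 81 mm, roughly 15 mm above the egg's cut top. I saw no sign of contact with the egg.
- **Centring:** the wrist camera put the grinder's foot at about (582.7, -370) mm. The three cameras put the egg's centre at (582.5 to 583.8, -366.5 to -370) mm.

**Disagreement:** the side camera put the grinder 2 to 5 mm further to the robot's right, relative to the egg, than the wrist camera did. That is about the side camera's pixel resolution, so I went with the wrist and top cameras. The job took about 24.5 s.

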